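# Bring the red LEDs and the board together

### The job

With a fingertip, push the LED carousel round by its black arms until the red bin stands squarely at the yellow arrow and stays there. Then push the blue swing arm with the little green circuit board round until it rests fully against its red stop, beside the red bin. Do not lift the carousel or the swing arm, and leave everything else on the bench where it stands.

Things in the scene. Friction and masses are not known exactly. Their poses are not given: they have to be found in the camera images.
- station: Fixed light-grey base board, 290 x 450 x 12 mm, flat on the bench, place and yaw vary. Origin: centre of its underside; x along its short, y along its long side, z up. Carousel axle at (0, -90) mm, swing-arm pivot at (0, 190) mm; a yellow painted arrow on the line x = 0 points in -y at the carousel; red stop block 12 x 14 mm, top 52 mm above the bench, at (12, 135) mm.
- pick_mark (a point): Tip of the yellow arrow, painted on the board's top, 93 mm from the carousel axis in the board's +y direction.
- carousel (a joint): Angle of the carousel about its vertical axle, rad, positive counter-clockwise from above; 0 (or 2 pi) when the red bin's middle is exactly at the arrow. Turns without end either way with light friction (about 0.06 N m) and stays where it is left. Starts at 0.7 to 5.58.
- carousel_hub (a point): On the carousel's axis, top of its hub, 52 mm above the bench. The carousel is a round cream tray 140 mm across, rim 50 mm above the bench. Four straight black arms, 8 mm thick, 26 to 50 mm above the bench, stick out from it to 116 mm from the axis (12 mm round ends), 90 deg apart, 45 deg either side of each bin's middle. It sits loosely on its axle but must not be pulled up.
- red_bin (a point): Middle of the red bin's outer wall at the rim (a small black tick), 70 mm from the carousel axis, 50 mm above the bench; turns with the carousel. The four quarter-round bins hold LEDs on a floor of their colour: red, then blue, yellow, green going counter-clockwise from above.
- board_arm (a joint): Angle of the swing arm about its vertical pivot, rad: 0 against the red stop (arm along the base board's -y, towards the carousel), growing as it swings clockwise from above, out towards the robot (at 1.57 it points along the base board's -x). Ends at 0 and 1.7. Light friction (about 0.05 N m); stays where it is left. Starts at 0.8 to 1.3.
- board_pivot (a point): On the swing arm's pivot axis, 50 mm above the bench. The arm: a blue bar 12 mm wide, 26 to 50 mm above the bench, from the pivot's boss (28 mm across) to 100 mm out; beyond it a flat black carrier 60 mm wide, 100 to 156 mm out, 33 to 39 mm above the bench, with the circuit board on it. It sits loosely on its pivot but must not be lifted.
- board (a point): Centre of the black carrier with the green tree-shaped circuit board, 128 mm from the pivot, 39 mm above the bench; moves with the swing arm.
- flux_bottle: Small amber bottle with black cap, 30 mm across, 52 mm tall, standing loose on the base board; origin under its centre. Leave alone.
- blue_box: Clear box with blue lid, 44 x 36 x 32 mm, loose on the base board; origin under its centre. Leave alone.
- battery_holder: Black holder with two cells, 34 x 58 x 18 mm, loose on the base board on the robot's side; origin under its centre. Leave alone.
- cream_tray: Cream open tray, 105 x 60 x 22 mm, on the bench to the robot's right; origin under its centre. Leave alone.
- screwdriver: Screwdriver with red handle, 160 mm long, on the bench to the left. Leave alone.
- tweezers: Steel tweezers, 115 mm long, 6 mm high, on the bench to the right. Leave alone.
- solder_tin: Flat aluminium tin, 56 mm across, 24 mm high, on the bench to the left; origin under its centre. Leave alone.

How it is judged:
By the outcome, as a careful person would: the job done as asked, in the order asked, and still so for the second after the job is handed in, with the robot touching nothing.
It also fails if it takes over 72 s, if anything falls off the work surface, if the arm or the gripper's body presses on something with over 40 N, if the wrist force passes 120 N, or if a joint passes its speed limit or range.

### The arm

A 6-joint arm with a two-finger parallel gripper is mounted at the origin on the work surface. World frame = base frame: x ahead of the robot, y to its left, z up, the work surface at z = 0. Lengths are in mm, angles in rad, forces in N, time in s.
With the tool pointing down it reaches from about 350 to 875 mm from the base axis. Payload 4.2 kg.
Tool frame: the origin (TCP) lies midway between the tips of the shut fingers; the grasp point (between the pads) lies 19 mm behind it; y points along the fingers, x is the direction in which the jaws open and shut, and the axes are right-handed (so a half turn about y gives the same grasp; the last joint's range is limited). The gripper opens to 85 mm and grips with 20 to 120 N. Pads are 22 mm wide; open, the fingers measure 114 mm over their backs; the gripper's body (76 mm by 85 mm) begins 54 mm behind the grasp point. The pads swing forward as they close: fully open they stand 13 mm farther back than shut.
Start: joints at [-0.946, 0.385, 0.008, 0, -1.194, -0.259], TCP at [223.574, -583.621, 231.312] pointing down, gripper open.
Joint ranges: [-3.14, 3.14], [-1.21, 2.06], [-1.07, 1.41], [-3.16, 2.05], [-2.99, -0.16], [-3.1, 3.1]. Speed limits (rad/s): [2.79, 2.79, 3.14, 3.14, 3.14, 3.14].

### API

Orientations are given as a unit quaternion [x, y, z, w].
In Python, from bench import read_state, get_image, job_done gives the robot as it stands.
- The arm moves only by the tool play_rows, never from a script. Its argument "series" is a list of rows, each a list of 7 numbers: the shift along the tool's x, y, z in m, then the turn, a rotation vector about the tool's x, y, z in rad, then the finger opening in m, from 0 to 0.0854. In form: [[x, y, z, wx, wy, wz, claw], ...]. A call has 1 to 10 rows; each row shifts and turns the pose as measured when the row begins, along the tool's axes as they then stand; what a row does not reach is not made up. A row lasts 1/10 s, in which the tool goes at most 50 mm and 8.59 degrees, less where a joint would pass 70% of its speed; a pose out of reach is approached as far as the arm can. A call with a gripper value outside its range is refused whole. The fingers move at their own pace and stop on an object; the grip force is fixed at half the most. Time passes only in rows, so rows that do not move let the fingers close. It gives the time, the measured TCP pose, the force and the opening at its end, in the units of the state.
- read_state(): the state, without advancing time (a new reading comes with each control period).
- get_image(name): name is "scene" or "top" or "wrist"; returns a dict with "color" (384x512x3 uint8, red, green, blue), "intrinsics" (3x3 intrinsics, pixels), "origin" and "orientation" of the camera in the world. Camera axes: x right, y down, z forward; pixel columns grow to the right and rows downward; lengths in mm; the calibration is good to about 2 mm. The wrist camera is an equidistant fisheye: a pixel r from the principal point sees the ray r / f radians off the axis. A picture is of the moment at which its call begins. There is no depth.
- job_done(): hands the job in, once; it reports no verdict.
The state is a dict: "clock": time; "joints": joint angles; "joint_vel": joint speeds; "joint_efforts": joint torques, N m; "position": TCP position; "ee_rot": TCP orientation; "contact_force": force on the tool from outside, world axes, zero at the start; "wrist_torque": the same for the moment, N m; "gripper_width": finger opening in mm.
Only numpy, scipy, OpenCV 4.12 (cv2) and the standard library are available. Lean on these libraries where they do the work, as an engineer would, in place of code of your own. Each camera call takes 0.05 s, during which the arm holds its last target. There are 200 camera calls.

## Working session

There is one attempt and no reset: what is moved stays moved. The work goes in short steps, Python scripts to look and compute and a tool call to move; the robot and the scene stay as the last step left them, time stands still between calls to the robot, and variables do not carry over. Pictures are saved under pics/ and viewed, about 8 in all and at most 12, crops included, and the job is handed in when it is done.

Besides the shell and the picture viewer there is one more tool, called after "Emit:" by a JSON object that holds its "op" and its "data". play_rows: Moves the arm, as the interface text tells. Its arguments: {"type":"object","properties":{"series":{"type":"array","items":{"type":"array","items":{"type":"number"}}}},"required":["series"]}

```bash
mkdir -p pics
python3 - <<'E'
from bench import *
import cv2,numpy as np
np.set_printoptions(suppress=True,precision=4)
print(read_state())
for n in ("scene","top"):
    d=get_image(n);cv2.imwrite(f"pics/{n}0.png",d["color"][:,:,::-1]);print(n,d["intrinsics"],d["origin"],d["orientation"])
a=cv2.imread("pics/top0.png");cv2.imwrite("pics/top0b.png",cv2.resize(a,(800,600)))
E
```

```text
{'clock': 0.0, 'joints': array([-0.9464,  0.3856,  0.0066, -0.0005, -1.194 , -0.2586]), 'joint_vel': array([ 0.0011, -0.0004,  0.0013, -0.0009, -0.0011,  0.0013]), 'joint_efforts': array([ -0.0003, -39.2286,  18.8406,   4.1862,  -0.0046,   0.    ]), 'position': array([ 223.367 , -583.094 ,  230.2096]), 'ee_rot': array([ 0.4001,  0.583 , -0.5821, -0.4014]), 'contact_force': array([ 0.2372, -0.1184, -0.1425]), 'wrist_torque': array([-0.0034, -0.0353,  0.0591]), 'gripper_width': 85.30641433014115}
scene [[401.8576   0.     252.3051]
 [  0.     401.8576 194.8496]
 [  0.       0.       1.    ]] [1098.6219  378.7946 1051.6742] [ 0.4538  0.8389 -0.2608 -0.1491]
top [[482.3155   0.     258.9981]
 [  0.     482.3155 186.556 ]
 [  0.       0.       1.    ]] [ 152.3745    0.6284 1678.9875] [ 0.7269 -0.678   0.0764 -0.0782]
```

View pics/top0b.png

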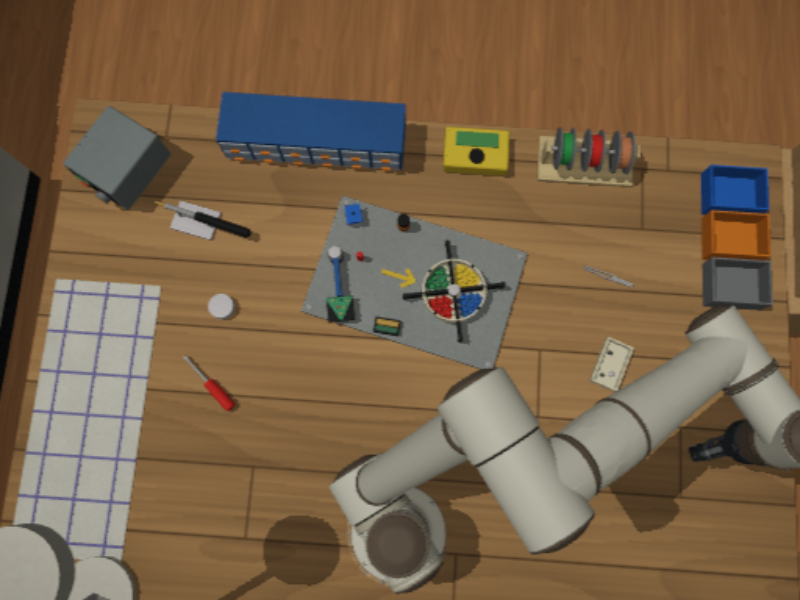

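View pics/scene0.png

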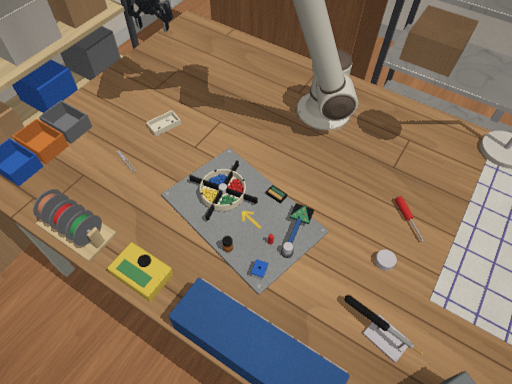

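```bash
cat > h.py <<'E'
import cv2,numpy as np
from bench import *
from scipy.spatial.transform import Rotation as R
np.set_printoptions(suppress=True,precision=3)
def cast(d,uv,z):
    uv=np.atleast_2d(uv).astype(float);K=d["intrinsics"]
    r=np.c_[(uv-K[:2,2])/[K[0,0],K[1,1]],np.ones(len(uv))]@R.from_quat(d["orientation"]).as_matrix().T
    o=np.array(d["origin"]);return (o+r*((z-o[2])/r[:,2:]))[:,:2]
def proj(d,p):
    q=(np.atleast_2d(p)-d["origin"])@R.from_quat(d["orientation"]).as_matrix()
    K=d["intrinsics"];return q[:,:2]/q[:,2:]*K[0,0]+K[:2,2]
E
python3 - <<'E'
from h import *
t=get_image("top");s=get_image("scene")
a=cv2.resize(t["color"][115:245,185:345],None,fx=5,fy=5,interpolation=cv2.INTER_CUBIC)[:600]
b=cv2.resize(s["color"][145:295,155:335],None,fx=4,fy=4,interpolation=cv2.INTER_CUBIC)
cv2.imwrite("pics/t1.png",a[:,:,::-1]);cv2.imwrite("pics/s1.png",b[:,:,::-1])
for n,d,h,p in(("t",t,(290.5,185.6),(214.5,162)),("s",s,(223,187),(288,250))):
    H=cast(d,h,52)[0];P=cast(d,p,50)[0];print(n,H,P,np.hypot(*(P-H)),d["color"][int(h[1]),int(h[0])],d["color"][int(p[1]),int(p[0])])
print(R.from_quat(read_state()["ee_rot"]).as_matrix())
E
```

```text
t [525.314 -90.899] [591.656 178.92 ] 277.8556306715075 [171 167 166] [171 167 166]
s [529.711 -80.951] [605.744 193.877] 285.1512212591392 [192 186 186] [175 168 168]
[[-0.358 -0.001 -0.934]
 [ 0.934  0.001 -0.358]
 [ 0.001 -1.     0.   ]]
```

View pics/t1.png

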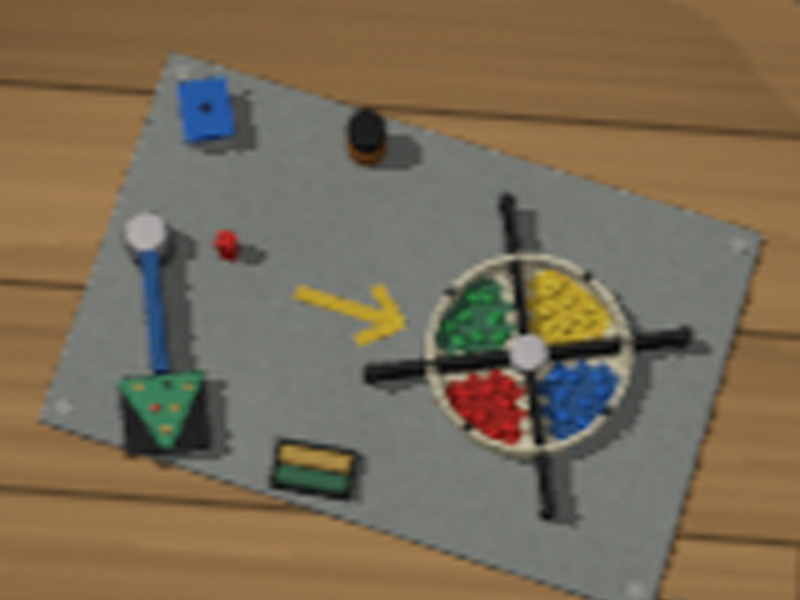

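View pics/s1.png

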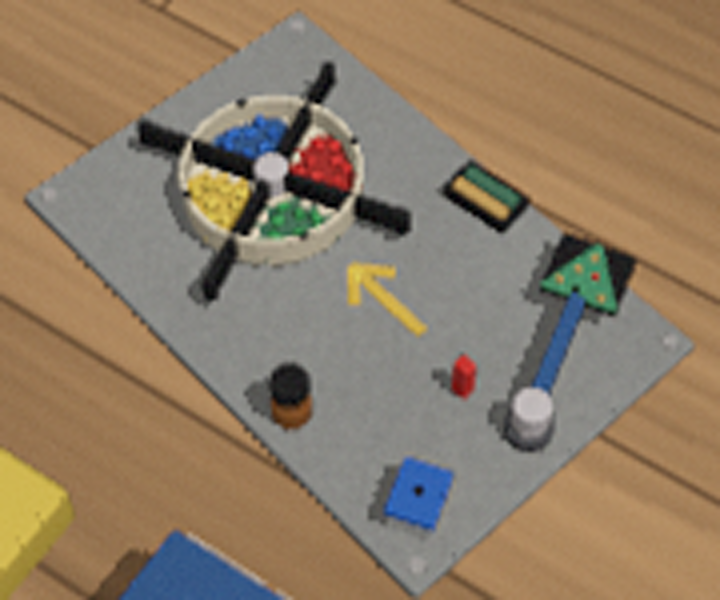

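```bash
cat >> h.py <<'E'
def board(d,guess,sc=1):
    "grey base board -> centre, unit +y (towards pivot), from fill outline cast at z=12"
    im=d["color"];hsv=cv2.cvtColor(im,cv2.COLOR_RGB2HSV)
    m=((hsv[...,1]<50)&(hsv[...,2]>60)).astype(np.uint8)
    m=cv2.morphologyEx(m,cv2.MORPH_OPEN,np.ones((3,3)))
    n,l=cv2.connectedComponents(m,connectivity=4);k=l[guess[1],guess[0]]
    c=np.argwhere(l==k)[:,::-1]
    r=cv2.minAreaRect(cast(d,cv2.convexHull(c.astype(np.int32))[:,0],12).astype(np.float32))
    return r
E
python3 - <<'E'
from h import *
t=get_image("top");s=get_image("scene")
def fix(p,o,f):return (np.array(p)+.5)/f-.5+o
for n,d,o,f,h,p,tip,g in(("t",t,(185,115),5,(528,352),(147,231),(405,324),(240,150)),("s",s,(155,145),4,(271,166),(532,402),(350,266),(240,250))):
    H=cast(d,fix(h,o,f),52)[0];P=cast(d,fix(p,o,f),50)[0];T=cast(d,fix(tip,o,f),12)[0]
    print(n,"hub",H,"piv",P,np.hypot(*(P-H)),"yaw",np.degrees(np.arctan2(*(P-H)[::-1])),"tip",T,np.hypot(*(T-H)))
    print("  board",board(d,g))
E
```

```text
t hub [527.366 -89.747] piv [595.869 181.052] 279.3291834882286 yaw 75.8039191640904 tip [550.834  -3.634] 89.25365609679226
  board ((548.8961181640625, -3.1316680908203125), (448.7174987792969, 289.06280517578125), 76.09799194335938)
s hub [528.052 -84.481] piv [593.14  185.381] 277.5999243884828 yaw 76.4398215757875 tip [549.336   2.518] 89.56438694140273
  board ((551.7374877929688, 3.7490234375), (448.9916687011719, 290.774169921875), 75.97382354736328)
```

```bash
cat >> h.py <<'E'
YAW=np.radians(76.05);HUB={"top":np.array([527.2,-90.1]),"scene":np.array([529,-84.1])}
PIV={k:v+280*np.array([np.cos(YAW),np.sin(YAW)]) for k,v in HUB.items()}
def angles(n,name=None):
    d=get_image(n);im=d["color"];hsv=cv2.cvtColor(im,cv2.COLOR_RGB2HSV)
    if name: cv2.imwrite(name,im[:,:,::-1])
    v,u=np.mgrid[:384,:512];px=np.c_[u.ravel(),v.ravel()]
    q=cast(d,px,50)-HUB[n];r=np.hypot(*q.T);V=hsv[...,2].ravel();S=hsv[...,1].ravel();Hh=hsv[...,0].ravel()
    m=(V<45)&(r>80)&(r<114)
    th=np.arctan2(q[m,1],q[m,0])-YAW-np.pi/4
    c=np.angle(np.exp(4j*th).mean())/4
    red=((Hh<8)|(Hh>172))&(S>150)&(V>80)&(r<65)
    qr=cast(d,px[red],35)-HUB[n];tr=np.angle(np.exp(1j*(np.arctan2(qr[:,1],qr[:,0])-YAW)).mean())
    c+=np.pi/2*np.round((tr-c)/(np.pi/2))
    qp=cast(d,px,50)-PIV[n];rp=np.hypot(*qp.T)
    b=(abs(Hh.astype(int)-108)<14)&(S>120)&(rp<100)&(rp>16)&(V>40)
    a=np.arctan2(qp[:,1],qp[:,0])-YAW-np.pi;a=np.angle(np.exp(1j*a));b&=(-a<1.9)&(-a>-.2)
    sw=-np.median(a[b]) if b.sum() else None
    print(n,"carousel deg",np.degrees(c),"red",np.degrees(tr),red.sum(),"arms px",m.sum(),"swing deg",sw and np.degrees(sw),b.sum())
E
python3 - <<'E'
from h import *
angles("top");angles("scene")
E
```

```text
top carousel deg 69.59825348812937 red 70.13000590505493 146 arms px 97 swing deg 64.70794169728973 70
scene carousel deg 69.58257243015582 red 67.96419531292929 131 arms px 159 swing deg 66.04110031457964 101
```

Emit:
{"op": "play_rows", "data": {"series": [[0.034,0,-0.036,0,0,0,0],[0.034,0,-0.036,0,0,0,0],[0.034,0,-0.036,0,0,0,0],[0.034,0,-0.036,0,0,0,0],[0.034,0,-0.036,0,0,0,0],[0.034,0,-0.036,0,0,0,0],[0.034,0,-0.036,0,0,0,0],[0.034,0,-0.036,0,0,0,0],[0.034,0,-0.036,0,0,0,0],[0.034,0,-0.036,0,0,0,0]]}}

```text
clock: 1.4
position: [440.9, -135.3, 231.0]
ee_rot: [0.406, 0.581, -0.58, -0.402]
contact_force: [1.9, -0.5, -0.6]
gripper_width: 0.1
```

Emit:
{"op": "play_rows", "data": {"series": [[-0.003,0,0.004,0,0,0,0],[0,0.03,0,0,0.09,0,0],[0,0.03,0,0,0.09,0,0],[0,0.035,0,0,0,0,0],[0,0.035,0,0,0,0,0],[0,0.03,0,0,0,0,0],[0,0.02,0,0,0,0,0],[0,0.01,0,0,0,0,0],[0,0.005,0,0,0,0,0],[0,0,0,0,0,0,0]]}}

```text
clock: 2.4
position: [447.2, -135.6, 34.2]
ee_rot: [0.459, 0.547, -0.539, -0.447]
contact_force: [0.6, 0.2, -0.1]
gripper_width: 0.1
```

```bash
cat >> h.py <<'E'
def tool(c=np.array([528.1,-87.1])):
    s=read_state();M=R.from_quat(s["ee_rot"]).as_matrix();p=s["position"]
    e=(np.r_[c,p[2]]-p)@M
    print("pos",p,"x-dir deg",np.degrees(np.arctan2(M[1,0],M[0,0])),"tilt y",M[:,1],"centre in tool x,z",e[[0,2]],"F",s["contact_force"],"t",s["clock"])
E
python3 - <<'E'
from h import *
tool();angles("scene","pics/s2.png")
d=cv2.imread("pics/s2.png")[130:300,120:340];cv2.imwrite("pics/s2c.png",cv2.resize(d,None,fx=3.5,fy=3.5,interpolation=cv2.INTER_CUBIC))
E
```

```text
pos [ 447.151 -135.586   34.189] x-dir deg 100.28950235186613 tilt y [ 0.019 -0.002 -1.   ] centre in tool x,z [ 33.246 -88.296] F [ 0.573  0.169 -0.143] t 2.4
scene carousel deg 72.41496560727033 red 68.47361203410577 134 arms px 207 swing deg 65.81451474642978 102
```

View pics/s2c.png

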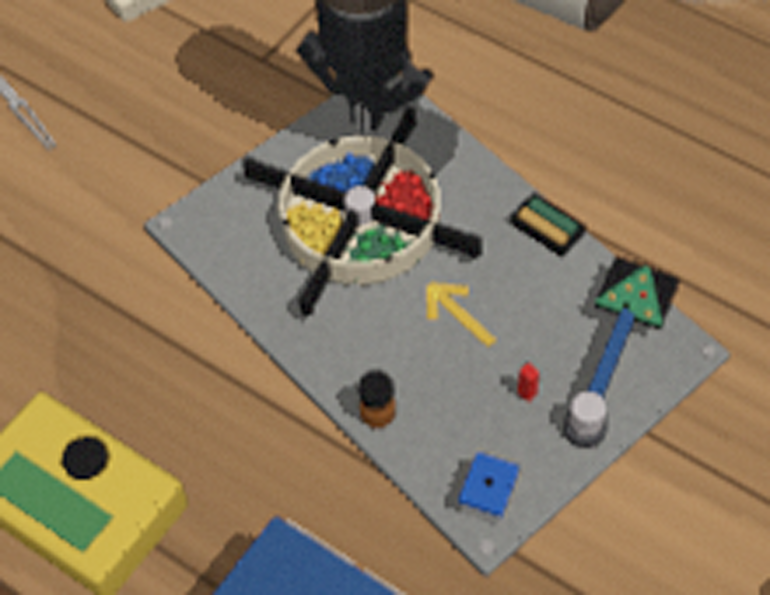

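Emit:
{"op": "play_rows", "data": {"series": [[0,0,0.009,0,0,0,0],[0.007,0,0,0,0,0,0],[0.007,0,0,0,0,0,0],[0.006,0,0.001,0,0.06,0,0],[0.006,0,0.001,0,0.06,0,0],[0.006,0,0.001,0,0.06,0,0],[0.006,0,0.001,0,0.06,0,0],[0.006,0,0.001,0,0.06,0,0],[0.006,0,0.001,0,0.06,0,0],[0,0,0,0,0,0,0]]}}

```text
clock: 3.45
position: [430.3, -82.6, 40.3]
ee_rot: [0.553, 0.459, -0.441, -0.537]
contact_force: [0.3, -0.2, -0.3]
gripper_width: 0.2
```

Run:
```python
from h import *
tool();angles("top");angles("scene","pics/s3.png")
```

```text
pos [430.282 -82.639  40.343] x-dir deg 79.04832007088237 tilt y [ 0.034 -0.002 -0.999] centre in tool x,z [ 14.204 -96.828] F [ 0.26  -0.231 -0.258] t 3.45
top carousel deg 50.1057173151029 red 19.08672224503452 12 arms px 102 swing deg 64.47909583033739 70
scene carousel deg 48.086552565220124 red 45.14532706400283 129 arms px 202 swing deg 66.04110031457964 101
```

Emit:
{"op": "play_rows", "data": {"series": [[0.006,0.0018,0.0006,0.008,0.06,0,0],[0.006,0.0018,0.0006,0.008,0.06,0,0],[0.006,0.0018,0.0006,0.008,0.06,0,0],[0.006,0.0018,0.0006,0.008,0.06,0,0],[0.006,0.0018,0.0006,0.004,0.06,0,0],[0.006,0.0015,0.0006,0,0.06,0,0],[0.006,0.0015,0.0006,0,0.06,0,0],[0.006,0.0015,0.0006,0,0.06,0,0],[0.006,0.001,0.0006,0,0.06,0,0],[0,0,0,0,0,0,0]]}}

```text
clock: 4.55
position: [446.6, -32.9, 26.9]
ee_rot: [-0.644, -0.284, 0.284, 0.651]
contact_force: [0.1, -0.7, 0.1]
gripper_width: 0.2
```

Run:
```python
from h import *
tool();angles("top");angles("scene","pics/s3.png")
```

```text
pos [446.599 -32.892  26.882] x-dir deg 47.3446308851735 tilt y [-0.005  0.009 -1.   ] centre in tool x,z [ 15.357 -96.666] F [ 0.114 -0.701  0.125] t 4.55
top carousel deg nan red nan 0 arms px 188 swing deg 64.86689238208588 63
scene carousel deg 19.553746483570865 red 12.05198009880688 123 arms px 224 swing deg 66.04110031457964 101h.py:32: RuntimeWarning: Mean of empty slice.
  qr=cast(d,px[red],35)-HUB[n];tr=np.angle(np.exp(1j*(np.arctan2(qr[:,1],qr[:,0])-YAW)).mean())
  ret = ret.dtype.type(ret / rcount)
```

```bash
sed -i 's/^def angles(n,name=None):/def angles(n,name=None,ex=None):/; s/^    th=np.arctan2(q\[m,1\]/    if ex: m\&=~((lambda t:(t>ex[0])\&(t<ex[1]))(np.degrees(np.arctan2(q[:,1],q[:,0])-YAW)%360))\n&/' h.py
python3 - <<'E'
from h import *
angles("scene","pics/s4.png",(15,110))
d=cv2.imread("pics/s4.png")[130:280,140:320];cv2.imwrite("pics/s4c.png",cv2.resize(d,None,fx=4,fy=4,interpolation=cv2.INTER_CUBIC))
E
```

```text
scene carousel deg 17.444135578036164 red 11.558230854523625 121 arms px 101 swing deg 65.95516168526797 102
```

View pics/s4c.png

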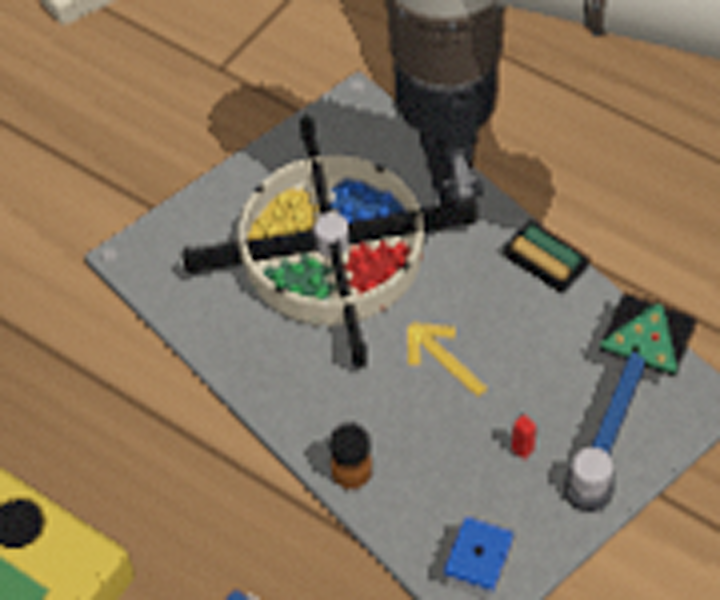

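Emit:
{"op": "play_rows", "data": {"series": [[0.005,-0.002,0.0005,0,0.05,0,0],[0.005,-0.002,0.0005,0,0.05,0,0],[0.005,-0.001,0.0005,0,0.05,0,0],[0.004,0,0.0004,0,0.04,0,0],[0.002,0,0.0002,0,0.02,0,0],[0.002,0,0.0002,0,0.02,0,0],[0,0,0,0,0,0,0]]}}

```text
clock: 5.4
position: [457.9, -18.4, 31.6]
ee_rot: [-0.673, -0.202, 0.209, 0.681]
contact_force: [-0.6, -0.2, 0.4]
gripper_width: 0.1
```

Run:
```python
from h import *
tool();angles("scene","pics/s5.png",(10,100))
```

```text
pos [457.921 -18.421  31.612] x-dir deg 33.79532514601843 tilt y [-0.012  0.008 -1.   ] centre in tool x,z [ 20.119 -96.099] F [-0.567 -0.203  0.419] t 5.4
scene carousel deg 6.6786694125761095 red 2.575412620619964 111 arms px 101 swing deg 65.95516168526797 100
```

Emit:
{"op": "play_rows", "data": {"series": [[0.0025,0,0.0003,0,0.01,0,0],[0.0025,0,0.0003,0,0.01,0,0],[0.0025,0,0.0003,0,0.01,0,0],[0.0015,0,0,0,0.01,0,0],[0.001,0,0,0,0.01,0,0],[0,0,0,0,0,0,0]]}}

```text
clock: 6.05
position: [466.0, -12.1, 31.5]
ee_rot: [-0.678, -0.184, 0.191, 0.686]
contact_force: [-0.8, -0.7, 0.9]
gripper_width: -0.3
```

Run:
```python
from h import *
tool();angles("scene","pics/s5.png",(10,100))
```

```text
pos [466.024 -12.069  31.503] x-dir deg 30.72351146046644 tilt y [-0.012  0.008 -1.   ] centre in tool x,z [ 15.03  -96.204] F [-0.765 -0.654  0.855] t 6.05
scene carousel deg -0.20434421280774448 red -3.75559616329057 108 arms px 107 swing deg 65.86922305595631 103
```

Emit:
{"op": "play_rows", "data": {"series": [[-0.01,0,0,0,0,0,0],[-0.01,0,0.004,0,0,0,0],[0,-0.03,0,0,0,0,0],[0,-0.045,0,0,0,0,0],[0.035,-0.01,0.032,0,0,0,0],[0.036,0,0.032,0,0,0,0],[0.036,0,0.032,0,0,0,0],[0.036,0,0.032,0,0,0,0],[0.034,0,0.032,0,0,0,0],[0,0,0,0,0,0,0]]}}

```text
clock: 7.1
position: [525.2, 186.8, 119.8]
ee_rot: [-0.652, -0.193, 0.209, 0.703]
contact_force: [0.1, -0.3, 0.7]
gripper_width: 0.0
```

Run:
```python
from h import *
tool(np.array([595.5,184.4]));angles("scene","pics/s6.png");angles("top","pics/t6.png")
d=cv2.imread("pics/s6.png")[140:310,140:340];cv2.imwrite("pics/s6c.png",cv2.resize(d,None,fx=3.5,fy=3.5,interpolation=cv2.INTER_CUBIC))
```

```text
pos [525.16  186.777 119.754] x-dir deg 33.039868455893675 tilt y [-0.042  0.064 -0.997] centre in tool x,z [ 57.669 -40.226] F [ 0.108 -0.259  0.746] t 7.1
scene carousel deg -2.225450669703228 red -4.263891546691936 111 arms px 159 swing deg 65.86922305595631 103
top carousel deg -2.0106075421118867 red -0.7975357450192394 162 arms px 100 swing deg 64.28462693143202 8
```

View pics/s6c.png

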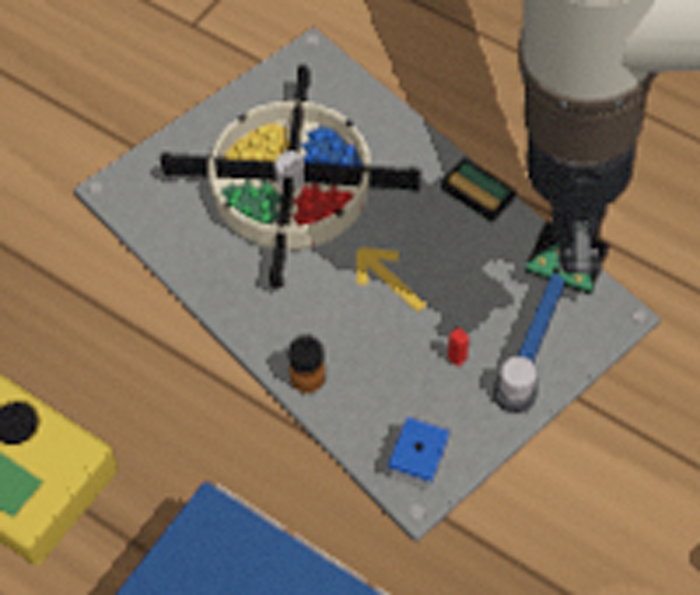

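```bash
cat >> h.py <<'E'
def lines(n):
    d=get_image(n);V=d["color"].max(2).ravel()
    v,u=np.mgrid[:384,:512];q=cast(d,np.c_[u.ravel(),v.ravel()],50)-HUB[n];r=np.hypot(*q.T)
    for th in(50,65,80):
      e=[]
      for k in range(4):
        t=np.angle(np.exp(1j*(np.arctan2(q[:,1],q[:,0])-YAW-np.pi/4-k*np.pi/2)))
        m=(V<th)&(r>80)&(r<112)&(abs(t)<.3)
        e.append((np.average(q[m],axis=0,weights=th+5.-V[m]),m.sum()))
      for k in(0,1):
        w=e[k][0]-e[k+2][0];print(n,th,k,np.degrees(np.angle(np.exp(1j*(np.arctan2(w[1],w[0])-YAW-np.pi/4-k*np.pi/2)))),e[k][1],e[k+2][1])
E
python3 - <<'E'
from h import *
lines("top");lines("scene")
E
```

```text
top 50 0 -2.2706132288186125 33 25
top 50 1 -1.754082948633499 23 21
top 65 0 -2.2523168304647707 36 30
top 65 1 -1.8375674601885505 34 26
top 80 0 -2.5809869125882323 85 53
top 80 1 -1.7135691278317058 49 33
scene 50 0 -1.8666152050118987 54 54
scene 50 1 -1.9389247585151559 21 25
scene 65 0 -1.8219929228700797 59 59
scene 65 1 -1.9602515656994266 25 26
scene 80 0 -1.7749263881271884 69 72
scene 80 1 -1.9216590313129314 28 31
```

Emit:
{"op": "play_rows", "data": {"series": [[0,0,0,-0.077,0.03,0,0],[-0.0275,0,-0.034,0,0,0,0],[-0.0275,0,-0.034,0,0,0,0],[-0.0275,0,-0.034,0,0,0,0],[-0.0275,0,-0.034,0,0,0,0],[0,0,0,0,0,0,0]]}}

```text
clock: 7.9
position: [507.9, -22.1, 112.6]
ee_rot: [-0.665, -0.194, 0.206, 0.691]
contact_force: [0.1, 0.8, -0.4]
gripper_width: 0.1
```

Run:
```python
from h import *
tool();lines("scene")
```

```text
pos [507.902 -22.064 112.623] x-dir deg 32.900600972683115 tilt y [-0.027  0.032 -0.999] centre in tool x,z [-18.368 -65.526] F [ 0.136  0.793 -0.393] t 7.9
scene 50 0 -1.6940780227316934 61 56
scene 50 1 -2.1322546902065866 25 24
scene 65 0 -1.7378161990440573 63 64
scene 65 1 -2.3549226431026242 32 27
scene 80 0 -1.6781449587255255 76 76
scene 80 1 -2.4098319551762 35 32
```

Emit:
{"op": "play_rows", "data": {"series": [[0.013,0,0.032,-0.02,0.03,0,0],[0,0,0,-0.02,0,0,0],[0,0.02,0,0,0,0,0],[0,0.02,0,0,0,0,0],[0,0.01,0,0,0,0,0],[0,0,0,0,0,0,0]]}}

```text
clock: 8.55
position: [500.3, 13.7, 65.4]
ee_rot: [0.682, 0.19, -0.189, -0.68]
contact_force: [0.1, -0.0, -0.8]
gripper_width: 0.1
```

Run:
```python
from h import *
tool()
```

```text
pos [500.341  13.746  65.394] x-dir deg 31.053120242122215 tilt y [ 0.002 -0.002 -1.   ] centre in tool x,z [ -28.239 -100.712] F [ 0.127 -0.005 -0.792] t 8.55
```

Emit:
{"op": "play_rows", "data": {"series": [[0,0.015,0,0,0,0,0],[0,0.015,0,0,0,0,0],[-0.004,0,0,0,0,0,0],[-0.004,0,0,0,0,0,0],[-0.002,0,0,0,0,0,0],[0,0,0,0,0,0,0]]}}

```text
clock: 9.15
position: [494.3, 9.3, 39.4]
ee_rot: [0.682, 0.194, -0.186, -0.68]
contact_force: [0.4, 0.1, 0.4]
gripper_width: -0.1
```

Run:
```python
from h import *
tool();lines("scene");lines("top")
```

```text
pos [494.258   9.335  39.419] x-dir deg 31.16774704468226 tilt y [ 0.011 -0.    -1.   ] centre in tool x,z [ -20.952 -100.03 ] F [0.397 0.111 0.352] t 9.15
scene 50 0 3.3829613930562012 66 56
scene 50 1 -1.6828751044389607 22 24
scene 65 0 2.836379792015553 93 63
scene 65 1 -1.6727775786924566 24 29
scene 80 0 2.661887892731134 105 70
scene 80 1 -1.677786529524933 26 33
top 50 0 -2.4467023270559167 115 26
top 50 1 -1.6175052632176872 26 24
top 65 0 -2.1321730346286447 138 30
top 65 1 -1.6954347546126978 34 29
top 80 0 -2.1557676101675316 149 52
top 80 1 0.17151770645744924 85 72
```

Emit:
{"op": "play_rows", "data": {"series": [[-0.002,0,0,0,0,0,0],[-0.002,0,0,0,0,0,0],[0,0,0,0,0,0,0]]}}

```text
clock: 9.55
position: [491.7, 7.6, 40.1]
ee_rot: [0.682, 0.195, -0.185, -0.68]
contact_force: [0.8, 0.2, -0.3]
gripper_width: -0.1
```

Run:
```python
from h import *
tool();lines("scene");lines("top")
```

```text
pos [491.684   7.578  40.131] x-dir deg 31.18227132134437 tilt y [ 0.013  0.001 -1.   ] centre in tool x,z [-17.865 -99.853] F [ 0.841  0.218 -0.302] t 9.55
scene 50 0 3.6520757823753978 58 55
scene 50 1 -0.27281448049326773 21 23
scene 65 0 3.3423459555298507 85 62
scene 65 1 -0.25216289446140866 23 28
scene 80 0 3.2257204504414516 97 75
scene 80 1 -0.2522234569999913 26 31
top 50 0 -0.7095959849349461 110 27
top 50 1 -0.4512819566659747 32 20
top 65 0 -0.5686624649431188 131 31
top 65 1 -0.44043423265548376 36 25
top 80 0 -0.7333809056847123 145 54
top 80 1 1.1176127320495624 93 74
```

Emit:
{"op": "play_rows", "data": {"series": [[-0.0005,0,0,0,0,0,0],[0.006,0,0,0,0,0,0],[0.01,0,0,0,0,0,0],[0,-0.03,0,0,0,0,0],[0,-0.04,0,0,0,0,0],[0,0,0,0,0,0,0]]}}

```text
clock: 10.25
position: [506.7, 17.0, 111.2]
ee_rot: [0.682, 0.194, -0.187, -0.679]
contact_force: [0.8, 0.6, 0.3]
gripper_width: 0.2
```

Run:
```python
from h import *
tool(np.array([595.5,184.4]));lines("scene");lines("top")
```

```text
pos [506.708  16.968 111.177] x-dir deg 31.24155321936405 tilt y [ 0.01  -0.002 -1.   ] centre in tool x,z [162.75   97.106] F [0.82  0.554 0.294] t 10.25
scene 50 0 0.8754231220421729 73 56
scene 50 1 -0.15436615088830147 21 23
scene 65 0 1.3719075967271708 94 61
scene 65 1 -0.14619407916129973 22 28
scene 80 0 1.7280204893260243 110 75
scene 80 1 -0.10805513648309564 27 30
top 50 0 -2.7195542145637313 50 25
top 50 1 -0.1218464842730883 31 16
top 65 0 -2.972794745321946 71 32
top 65 1 -0.022880908382420167 36 21
top 80 0 -2.7499855103711663 112 58
top 80 1 1.5296612879748792 111 67
```

Emit:
{"op": "play_rows", "data": {"series": [[0.022,0,0.031,0,0,0,0],[0.022,0,0.031,0,0,0,0],[0.022,0,0.031,0,0,0,0],[0.022,0,0.031,0,0,0,0],[0.022,0,0.031,0,0,0,0],[0,0,0,0,0.123,0,0],[0,0,0,0,0.123,0,0],[0,0,0,0,0.123,0,0],[0,0,0,0,0,0,0]]}}

```text
clock: 11.25
position: [545.6, 131.5, 73.9]
ee_rot: [-0.634, -0.086, 0.133, 0.757]
contact_force: [-0.3, -1.0, 0.2]
gripper_width: -0.0
```

Run:
```python
from h import *
tool(np.array([595.5,184.4]));lines("scene")
```

```text
pos [545.601 131.527  73.872] x-dir deg 18.15007566411236 tilt y [-0.093  0.162 -0.982] centre in tool x,z [63.839 34.564] F [-0.254 -1.024  0.158] t 11.25
scene 50 0 0.49025860251951797 72 56
scene 50 1 -0.0032323277057721366 21 26
scene 65 0 1.0205586826697843 82 61
scene 65 1 -0.025900450516925758 23 32
scene 80 0 1.3019782696572013 97 74
scene 80 1 -0.014715101446644485 27 35
```

Run:
```python
from h import *
print(read_state()["joints"],read_state()["joint_vel"])
```

```text
[ 0.418  0.471 -0.219 -0.235 -0.914 -3.096] [ 0.033 -0.023  0.     0.015 -0.001 -0.001]
```

Emit:
{"op": "play_rows", "data": {"series": [[0,-0.03,0,0,-0.1,0,0],[0,-0.015,0,-0.09,-0.02,0,0],[0,0,0,-0.09,0,-0.03,0],[0,0,0,0,-0.145,0,0],[0,0,0,0,-0.145,0,0],[0,0,0,0,-0.145,0,0],[0,0,0,0,-0.145,0,0],[0,0,0,0,-0.145,0,0],[0,0,0,0,-0.145,0,0],[0,0,0,0,-0.145,0,0]]}}

```text
clock: 12.3
position: [553.0, 114.6, 112.0]
ee_rot: [-0.5, -0.493, 0.483, 0.522]
contact_force: [0.6, 1.0, 0.2]
gripper_width: -0.0
```

Run:
```python
from h import *
tool(np.array([595.5,184.4]));print(read_state()["joints"])
```

```text
pos [553.031 114.588 112.044] x-dir deg 87.33457156629626 tilt y [-0.011  0.032 -0.999] centre in tool x,z [ 71.676 -39.201] F [0.57  0.97  0.241] t 12.3
[ 0.473  0.4   -0.282 -0.043 -0.885 -2.062]
```

Emit:
{"op": "play_rows", "data": {"series": [[0.0225,0,0.009,0,0,0,0],[0.0225,0,0.009,0,0,0,0],[0.0225,0,0.009,0,0,0,0],[0.0225,0,0.009,0,0,0,0],[0,0,0,-0.012,0,0.03,0],[0,0,0,0,-0.11,0,0],[0,0,0,0,-0.11,0,0],[0,0,0,0,0,0,0]]}}

```text
clock: 13.1
position: [514.9, 215.5, 111.1]
ee_rot: [-0.448, -0.545, 0.551, 0.447]
contact_force: [-0.4, 0.2, 0.1]
gripper_width: -0.1
```

Run:
```python
from h import *
tool(np.array([595.5,184.4]));angles("scene");lines("scene")
```

```text
pos [514.917 215.509 111.113] x-dir deg 101.50259263501877 tilt y [-0.005 -0.007 -1.   ] centre in tool x,z [-46.552 -72.761] F [-0.359  0.179  0.056] t 13.1
scene carousel deg -0.15405487379027613 red -1.3729271496723756 108 arms px 157 swing deg 65.86922305595631 99
scene 50 0 0.02518418287643717 53 56
scene 50 1 -0.17834099656281793 21 23
scene 65 0 -0.0724600902921589 56 61
scene 65 1 -0.17382676094418562 22 28
scene 80 0 -0.07338530381764767 67 72
scene 80 1 -0.13827902484172658 28 30
```

Emit:
{"op": "play_rows", "data": {"series": [[0,0.025,-0.003,0,0,0,0],[0,0.025,0,0,0,0,0],[0,0.018,0,0,0,0,0],[0,0.008,0,0,0,0,0],[-0.01,0,0,0,0,0,0],[-0.01,0,0,0,0,0,0],[-0.005,0,0,0,0,0,0],[0,0,0,0,0,0,0]]}}

```text
clock: 14.0
position: [525.1, 190.3, 35.8]
ee_rot: [-0.452, -0.544, 0.546, 0.449]
contact_force: [0.0, -0.7, 0.6]
gripper_width: -0.4
```

Run:
```python
from h import *
tool(np.array([595.5,184.4]));angles("scene","pics/s7.png")
d=cv2.imread("pics/s7.png")[160:310,180:340];cv2.imwrite("pics/s7c.png",cv2.resize(d,None,fx=4,fy=4,interpolation=cv2.INTER_CUBIC))
```

```text
pos [525.118 190.315  35.818] x-dir deg 100.86248026183925 tilt y [ 0.001 -0.004 -1.   ] centre in tool x,z [-19.073 -68.006] F [ 0.01  -0.705  0.575] t 14.0
scene carousel deg -0.06607936385097084 red -1.2896145535534937 109 arms px 157 swing deg 63.33643173216142 73
```

View pics/s7c.png

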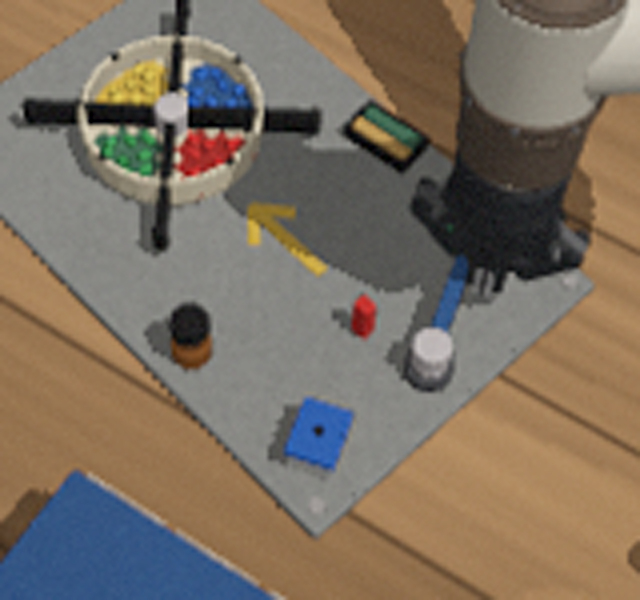

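Emit:
{"op": "play_rows", "data": {"series": [[-0.0043,0,0.001,0,-0.06,0,0],[-0.0043,0,0.001,0,-0.06,0,0],[-0.0043,0,0.001,0,-0.06,0,0],[-0.0043,0,0.001,0,-0.06,0,0],[-0.0043,0,0.001,0,-0.06,0,0],[-0.0043,0,0.001,0,-0.06,0,0],[-0.0043,0,0.001,0,-0.06,0,0],[-0.0043,0,0.001,0,-0.06,0,0],[0,0,0,0,0,0,0]]}}

```text
clock: 14.95
position: [533.8, 158.1, 41.5]
ee_rot: [0.305, 0.642, -0.636, -0.299]
contact_force: [0.3, 0.2, 0.4]
gripper_width: -0.4
```

Run:
```python
from h import *
tool(np.array([595.5,184.4]));angles("scene","pics/s8.png")
```

```text
pos [533.759 158.119  41.524] x-dir deg 129.46442462601382 tilt y [ 0.011  0.005 -1.   ] centre in tool x,z [-18.953 -64.365] F [0.253 0.168 0.401] t 14.95
scene carousel deg 0.015223976667686635 red -1.2896145535534937 109 arms px 156 swing deg 32.963050775462456 87
```

Emit:
{"op": "play_rows", "data": {"series": [[-0.0043,0.0015,0.0015,0,-0.06,0,0],[-0.0043,0.0015,0.0015,0,-0.06,0,0],[-0.0043,0.0015,0.0015,0,-0.06,0,0],[-0.0043,0.0015,0.0015,0,-0.06,0,0],[-0.0043,0.001,0.0015,0,-0.06,0,0],[-0.0043,0.001,0.0015,0,-0.06,0,0],[-0.0043,0.001,0.0015,0,-0.06,0,0],[0,0,0,0,0,0,0]]}}

```text
clock: 15.8
position: [552.2, 134.2, 36.9]
ee_rot: [0.164, 0.693, -0.684, -0.153]
contact_force: [0.1, -0.2, 0.1]
gripper_width: -0.0
```

Run:
```python
from h import *
tool(np.array([595.5,184.4]));angles("scene","pics/s8.png")
```

```text
pos [552.247 134.202  36.869] x-dir deg 154.00881846313283 tilt y [ 0.018  0.009 -1.   ] centre in tool x,z [-16.879 -64.064] F [ 0.12  -0.244  0.066] t 15.8
scene carousel deg -0.12206053394079655 red -2.0429529449915944 112 arms px 158 swing deg 4.044407442442977 110
```

Emit:
{"op": "play_rows", "data": {"series": [[-0.0025,0,0.0006,0,-0.04,0,0],[-0.0025,0,0.0006,0,-0.04,0,0],[-0.002,0,0,0,-0.04,0,0],[-0.002,0,0,0,-0.04,0,0],[0,0,0,0,0,0,0]]}}

```text
clock: 16.35
position: [557.5, 130.2, 37.0]
ee_rot: [0.109, 0.703, -0.696, -0.1]
contact_force: [-0.4, 0.2, 0.0]
gripper_width: -0.3
```

Run:
```python
from h import *
tool(np.array([595.5,184.4]));angles("scene","pics/s8.png")
```

```text
pos [557.483 130.164  36.986] x-dir deg 162.94308852737905 tilt y [ 0.014  0.008 -1.   ] centre in tool x,z [-20.435 -62.995] F [-0.397  0.186  0.02 ] t 16.35
scene carousel deg -0.0755954027190031 red -1.766867002536903 113 arms px 156 swing deg 0.0664785576503918 96
```

Emit:
{"op": "play_rows", "data": {"series": [[-0.0015,0,0,0,-0.02,0,0],[-0.0015,0,0,0,-0.02,0,0],[-0.0015,0,0,0,0,0,0]]}}

```text
clock: 16.7
position: [560.8, 128.9, 37.0]
ee_rot: [0.095, 0.704, -0.698, -0.087]
contact_force: [-0.9, -0.3, 0.1]
gripper_width: -0.3
```

Run:
```python
from h import *
tool(np.array([595.5,184.4]));angles("scene","pics/s8.png")
```

```text
pos [560.778 128.875  37.029] x-dir deg 165.25118736768516 tilt y [ 0.012  0.007 -1.   ] centre in tool x,z [-19.441 -62.53 ] F [-0.872 -0.276  0.081] t 16.7
scene carousel deg -0.03165892251853503 red -1.7911985502327867 111 arms px 153 swing deg -2.575392621710712 84
```

Still turning; continue in small steps until the force rises.

Emit:
{"op": "play_rows", "data": {"series": [[-0.0015,0,0,0,0,0,0],[-0.0015,0,0,0,0,0,0],[-0.001,0,0,0,0,0,0]]}}

```text
clock: 17.05
position: [561.9, 128.1, 36.4]
ee_rot: [0.093, 0.704, -0.699, -0.09]
contact_force: [-5.8, 2.9, 1.7]
gripper_width: -0.1
```

Emit:
{"op": "play_rows", "data": {"series": [[-0.0015,0,0,0,0,0,0],[-0.001,0,0,0,0,0,0]]}}

```text
clock: 17.25
position: [561.9, 128.0, 36.3]
ee_rot: [0.092, 0.703, -0.699, -0.091]
contact_force: [-5.4, 2.4, 4.1]
gripper_width: -0.2
```

Emit:
{"op": "play_rows", "data": {"series": [[0.004,0,0,0,0,0,0],[0.01,0,0,0,0,0,0],[0.015,0,0,0,0,0,0],[0,-0.03,0,0,0,0,0],[0,-0.045,0,0,0,0,0],[0.04,-0.03,0,0,0,0,0],[0.04,-0.03,0.02,0,0,0,0],[0.04,-0.02,0.02,0,0,0,0],[0.04,0,0,0,0,0,0],[0,0,0,0,0,0,0]]}}

```text
clock: 18.25
position: [366.4, 139.0, 193.8]
ee_rot: [0.096, 0.706, -0.696, -0.088]
contact_force: [0.7, -0.9, -0.8]
gripper_width: 0.0
```

Run:
```python
from h import *
tool();angles("scene","pics/s9.png");angles("top","pics/t9.png");lines("scene");lines("top")
a=cv2.imread("pics/s9.png")[140:300,150:340];b=cv2.imread("pics/t9.png")[115:245,185:345]
cv2.imwrite("pics/f9.png",np.hstack([cv2.resize(a,(400,337),interpolation=cv2.INTER_CUBIC),cv2.resize(b,(400,337),interpolation=cv2.INTER_CUBIC)]))
```

```text
pos [366.413 138.962 193.844] x-dir deg 165.07141984267867 tilt y [ 0.013  0.013 -1.   ] centre in tool x,z [-214.457  176.789] F [ 0.713 -0.911 -0.792] t 18.25
scene carousel deg -0.09718252958707455 red -1.4363212205616063 109 arms px 152 swing deg -1.762199395101046 113
top carousel deg 0.0030560855302081895 red 0.3135198869304842 160 arms px 99 swing deg 2.060620045495844 98
scene 50 0 -0.2569423974769759 53 56
scene 50 1 -0.15092841451505803 21 23
scene 65 0 -0.27136853500527397 56 61
scene 65 1 -0.17767656430835882 23 28
scene 80 0 -0.21510801571365146 67 73
scene 80 1 -0.15466016588432893 26 30
top 50 0 -0.035477650133061436 27 25
top 50 1 0.06760758000558313 26 21
top 65 0 -0.06397779348480405 29 30
top 65 1 0.03485612710394922 32 26
top 80 0 -0.19803343036601523 42 50
top 80 1 0.09649553381612087 45 34
```

View pics/f9.png

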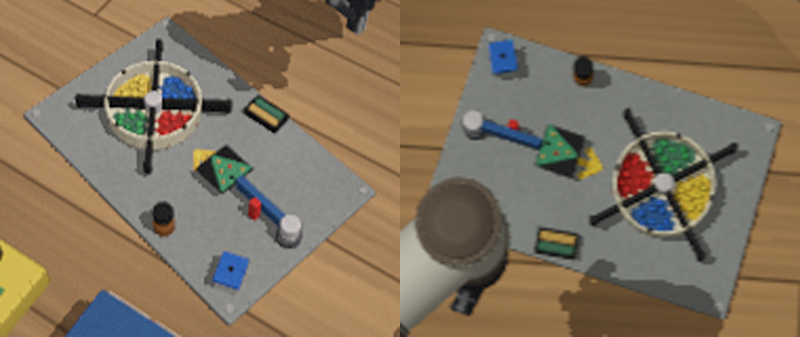

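Run:
```python
from h import *
for n in("top","scene"):
    d=get_image(n);hsv=cv2.cvtColor(d["color"],cv2.COLOR_RGB2HSV).astype(int)
    v,u=np.mgrid[:384,:512];q=cast(d,np.c_[u.ravel(),v.ravel()],50)-PIV[n]
    w=q@np.array([[np.cos(YAW),-np.sin(YAW)],[np.sin(YAW),np.cos(YAW)]])  # along +y board, perp
    H,S,V=hsv.reshape(-1,3).T
    m=(abs(H-108)<14)&(S>110)&(V>40)&(w[:,0]<-22)&(w[:,0]>-92)&(abs(w[:,1])<20)
    f=cv2.fitLine(w[m].astype(np.float32),cv2.DIST_L2,0,.01,.01).ravel()
    g=(H>45)&(H<85)&(S>80)&(w[:,0]<-95)&(w[:,0]>-165)&(abs(w[:,1])<40)
    print(n,m.sum(),"bar slope deg",np.degrees(np.arctan(f[1]/f[0])),"offset",w[m].mean(0),"pcb",cast(d,np.c_[u.ravel(),v.ravel()][g],40).mean(0)-PIV[n], "red edge")
    r=((H<8)|(H>172))&(S>120)&(w[:,0]<-40)&(w[:,0]>-75)&(abs(w[:,1])<40);print(w[r].min(0),w[r].max(0),w[m].min(0),w[m].max(0))
```

```text
top 85 bar slope deg -0.6389941 offset [-57.018   1.8  ] pcb [ -27.996 -116.932] red edge
[-63.899 -17.869] [-49.443  -7.567] [-91.833  -5.796] [-22.843   9.352]
scene 113 bar slope deg 0.32168686 offset [-56.943  -3.641] pcb [ -29.374 -118.387] red edge
[-63.797 -30.951] [-40.067  -6.521] [-91.974 -12.629] [-22.215   4.383]
```

```bash
python3 -c "
from bench import *
print(job_done())"
```

```text
the job is handed in; nothing more can be done
None
```

I pushed the red bin to the yellow arrow, then pushed the swing arm against its red stop. I handed the job in at about 18.5 s, with the gripper clear of everything.

- **Carousel:** My first push overshot by about 2°, so I pushed it back from the other side. Before hand-in, the black arms read 0.0° in the top view and about −0.2° in the scene view. The swing-arm push did not shift it.
- **Swing arm:** It stopped firmly, with about 6 N on the fingertip and no further movement. The direction of the blue bar then read −0.6° (top) and +0.3° (scene), so about 0°. The last picture shows it against the red stop.
- **Disagreements:** The two cameras place the board about 7 mm apart, so I worked from averaged positions. A cruder angle measured from the pivot gave +2.1° (top) and −1.8° (scene). I put that down to the bar's visible side faces and relied on the bar direction and the contact force.
- **Other snag:** On the way to the swing arm, the last joint came up against its range limit (−3.096 of −3.1). The tool tilted and sank to 74 mm, above everything on the board. I raised it and turned it the other way.
- **Loose items:** The items on the base board look undisturbed in the last picture. I never went near the items on the bench, but I did not measure any of them again.

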